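# Fit the coil spring on the bedside lamp's rod

## Task

Take the long coil spring out of the tray and thread it, the way up it stands, down over the upright rod of the bedside lamp base; whenever the bent-in end of the spring snags on one of the rod's two notched collars, keep only a light push on and twist the spring a little until it drops through. Bring its bottom coil fully home on the base's seat, let go and leave it standing there. Be gentle: never bear down on the lamp with the spring with more than about 15 N, and do not shift or knock over the other things on the table.

Things in the scene. Friction and masses are not known exactly. Their poses are not given: they have to be found in the camera images.
- spring: Long steel compression spring standing in the tray; 70 mm tall, 26 mm outside, 20.8 mm inside diameter, about 70 g (the other two tray parts are shorter). Origin: centre of its lower end when relaxed, z up its axis. The top 26 mm (z 44 to 70) are closely wound and firm: grip there. The open coils below compress at about 300 N/m, 19 mm until solid (about 6 N).
- spring_foot (a point): Centre of the underside of the spring's bottom coil (moves up relative to spring as the spring is compressed), z up. Here the wire's end is bent inwards: a tang on the spring's +x side, 3 mm wide, 2.6 mm high, reaching to 4.5 mm from the axis.
- tray: Flat wooden tray that holds the spring and two other loose parts in a row along its y axis, 85 mm apart; 120 x 285 x 14 mm (x, y, z), walls 4 mm, floor 4 mm thick. Origin: centre of its underside. Does not move.
- lamp: Bedside lamp base without shade: heavy round dark steel foot, 110 mm diameter, 18 mm high, with a brass seat boss (34 mm diameter, top 24 mm above the table) and an upright brass rod of 7 mm diameter. The rod carries two notched brass collars, 18 mm diameter, 4 mm thick. Origin: centre of the foot's underside, z up. It does not move. Its yaw does not tell where the notches are.
- rod_tip (a point): Top end of the lamp's rod, on its axis, 80 mm above the seat.
- rod_seat (a point): Centre of the seat's top face on the rod's axis, where the spring's bottom coil must rest; 24 mm above the table.
- collar_upper (a point): Centre of the upper collar's top face on the rod, 62 mm above the seat. The collar has four notches 5.2 mm wide, 90 degrees apart, at an angle that varies and is not given here. The spring's tang lands on the collar's top unless it is turned to a notch; under a light push of 2 to 4 N it then drops through. The collar does not turn.
- collar_lower (a point): Centre of the lower collar's top face on the rod, 34 mm above the seat. Same shape as the upper collar, but its notches never line up with the upper one's (20 degrees or more apart), so the spring must be twisted again here.
- short_spring: Bystander: short steel spring, 26 mm diameter, 38 mm tall, standing in the tray. Origin: centre of its underside.
- finial: Bystander: brass finial knob, 28 mm diameter, 43 mm tall, standing in the tray. Origin: centre of its underside.
- serum: Bystander: small amber glass bottle, 44 mm diameter, 120 mm tall. Origin: centre of its underside.
- jar: Bystander: amber jar with black lid, 62 mm diameter, 50 mm tall, beside the lamp. Origin: centre of its underside.
- tumbler: Bystander: drinking glass, 74 mm diameter, 92 mm tall. Origin: centre of its underside.
- shade: Bystander: cream lamp shade, 170 mm diameter at the rim it stands on, 140 mm tall. Origin: centre of its underside.
Not all that is in view belongs to the job. What is shaped like the lamp but pink is not meant.

How it is judged:
On the way:
1. the spring's bottom coil is round the rod below the top collar, between the two collars (z of spring_foot in the frame of rod_seat between 0.03 and 0.0575 m and horizontal distance between spring_foot and rod_seat below 0.006 m), for 0.1 s.
At the end, for the whole second after the job is handed in: The spring stands round the rod at rest, released, its bottom coil on the seat (within 4 mm in height and 6 mm sideways), upright within 7 degrees (z of spring_foot in the frame of rod_seat between -0.003 and 0.004 m and horizontal distance between spring_foot and rod_seat below 0.006 m and angle between spring's own z axis and vertical below 0.12 rad and linear speed of spring below 0.02 m/s); the robot touches nothing.
It fails at once if the spring is pressed or wrenched against the lamp with more than 15 N (contact force between spring and lamp above 15 N).
It fails at once if another thing on the table or in the tray is shifted by more than 30 mm or knocked over (distance of any of short_spring, finial, serum, jar, tumbler, shade from where it was at the start of the episode above 0.03 m or angle between any of short_spring, finial, serum, jar, tumbler, shade's own z axis and vertical above 0.5 rad).
It also fails if it takes over 64 s, if anything falls off the work surface, if the arm or the gripper's body presses on something with over 40 N, if the wrist force passes 120 N, or if a joint passes its speed limit or range.

## Robot

A 6-joint arm with a two-finger parallel gripper is mounted at the origin on the work surface. World frame = base frame: x ahead of the robot, y to its left, z up, the work surface at z = 0. Lengths are in m, angles in rad, forces in N, time in s.
With the tool pointing down it reaches from about 0.225 to 0.875 m from the base axis. Payload 3.4 kg.
Tool frame: the origin (TCP) lies on the centre line of the jaws, within the pads' length; the fingertips stand 14 mm ahead of it and the grasp point (between the pads) lies 5 mm behind it; z points along the fingers, y is the line along which they close (so a half turn about z gives the same grasp; the last joint's range is limited). The gripper opens to 85 mm and grips with 20 to 120 N. Pads are 22 mm wide; open, the fingers measure 114 mm over their backs; the gripper's body (76 mm by 85 mm) begins 54 mm behind the grasp point. The pads swing forward as they close: fully open they stand 13 mm farther back than shut.
Start: joints at [-1.383, 0.276, 1.505, -0, 1.361, -0.121], TCP at [0.175, -0.548, 0.245] pointing down, gripper open.
Joint ranges: [-2.89, 2.89], [-0.75, 2.08], [0.22, 2.7], [-1.18, 4.32], [0.11, 2.71], [-2.7, 2.7]. Speed limits (rad/s): [2.57, 2.57, 3.14, 3.14, 3.14, 3.14].

## Interface

Orientations are given as a unit quaternion [w, x, y, z].
In Python, from station import robot, imaging, job_done, sensors gives the robot as it stands. Calls block until the motion is done:
- robot.move_pose(position, orientation): joint-space move of the TCP to a pose.
- robot.movel(position, rate=0.15, rot=None, guard=None): straight line of the TCP; rot=None keeps the orientation; rate is the mean speed in m/s. With guard (N) it stops when the force on the tool has changed by that much, and returns True; else False.
- robot.movej(angles): joint-space move.
- robot.command_gripper(opening, strength=None): opening from 0.0 (shut) to 1.0 (fully open); strength is the grip in N (None keeps the last); returns when the fingers have stopped.
- robot.dwell(seconds).
- robot.solve_ik(position, orientation): joint angles nearest the present ones, or None.
- imaging.capture(name): name is "scene" or "side" or "wrist"; returns (picture, depth): 384x512x3 uint8, red, green, blue; 384x512 float32, m along the optical axis (not along the pixel's ray), 0 where there is no reading.
- imaging.calibration(name): a dict with "intrinsics" (3x3 intrinsics, pixels), "R" (3x3) and "t" (3): a world point X has camera coordinates R X + t. Camera axes: x right, y down, z forward; pixel columns grow to the right and rows downward; lengths in m; the calibration is good to about 2 mm. A picture is of the moment at which its call begins: read the wrist's pose just before it. calibration takes no time and is no camera call; for the wrist camera it gives the pose at the moment of the call.
A pose or a line that the arm cannot do raises robot.IKError and nothing moves.
- job_done(): hands the job in; it is judged then, once.
Readings, each from a call of its own:
- sensors.current_time_s(): time.
- sensors.current_joint_positions(): joint angles.
- sensors.current_joint_velocities(): joint speeds.
- sensors.current_joint_torque(): joint torques, N m.
- sensors.current_tool_pos(): TCP position.
- sensors.current_tool_rot(): TCP orientation.
- sensors.current_force(): force on the tool from outside, world axes, zero at the start.
- sensors.current_torque(): the same for the moment, N m.
- sensors.current_opening(): opening from 0.0 (shut) to 1.0 (fully open).
- sensors.current_finger_force(): force on a finger pad.
Only numpy, scipy, OpenCV 4.12 (cv2) and the standard library are available. Lean on these libraries where they do the work, as an engineer would, in place of code of your own. Each camera call takes 0.05 s, during which the arm holds its last target. There are 200 camera calls.

## Working session

There is one attempt and no reset: what is moved stays moved. The work goes in short steps, each a Python script; the robot and the scene stay as the last script left them, time stands still between calls to the robot, and variables do not carry over. Pictures are saved under pics/ and viewed, at most 10 in all, crops included, and the job is handed in when it is done.

```bash
mkdir -p pics
cat > h.py <<'E'
from station import robot, imaging, job_done, sensors
import numpy as np, cv2
def grab(n):
    c=imaging.calibration(n); p,d=imaging.capture(n); return p,d,c
def world(d,c,u,v):
    K=np.array(c["intrinsics"]);R=np.array(c["R"]);t=np.array(c["t"])
    z=d[int(v),int(u)]; return R.T@(np.linalg.inv(K)@[u,v,1]*z-t)
def cloud(d,c):
    K=np.array(c["intrinsics"]);R=np.array(c["R"]);t=np.array(c["t"])
    v,u=np.mgrid[:384,:512]; P=np.stack([u,v,np.ones_like(u)],-1)@np.linalg.inv(K).T*d[...,None]
    return (P-t)@R
def save(p,f,s=1): cv2.imwrite('pics/'+f,cv2.resize(p[...,::-1],None,fx=s,fy=s,interpolation=cv2.INTER_CUBIC))
E
python3 - <<'E'
from h import *
for n in("scene","side"):
    p,d,c=grab(n); np.savez(f'{n}.npz',p=p,d=d,**{k:np.array(c[k]) for k in("intrinsics","R","t")}); 
    save(p,n+'0.png',1.5); print(n,-np.array(c["R"]).T@c["t"])
print(sensors.current_time_s(),sensors.current_tool_rot())
E
```

```text
scene [1.01854717 0.44047064 1.01160076]
side [ 0.45408653 -0.94656334  0.7758096 ]
0.1 [-8.06855599e-04  9.88104394e-01  1.53782492e-01 -3.60430879e-05]
```

View pics/scene0.png

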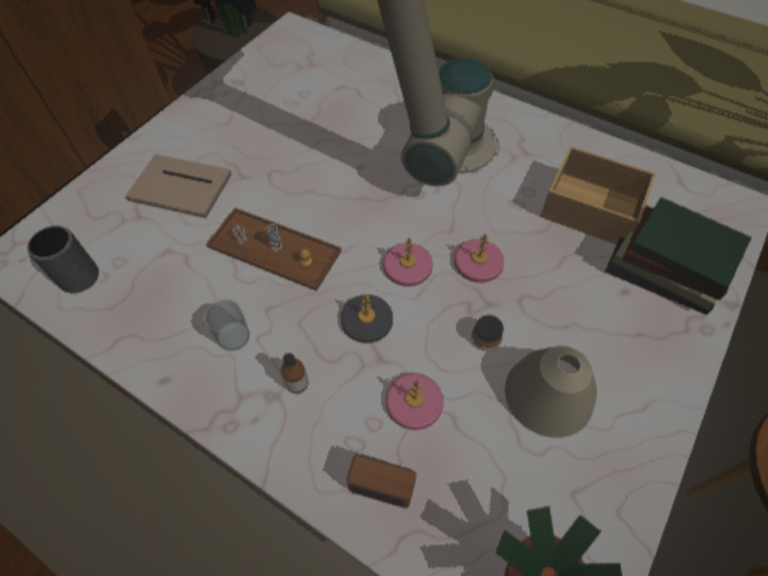

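View pics/side0.png

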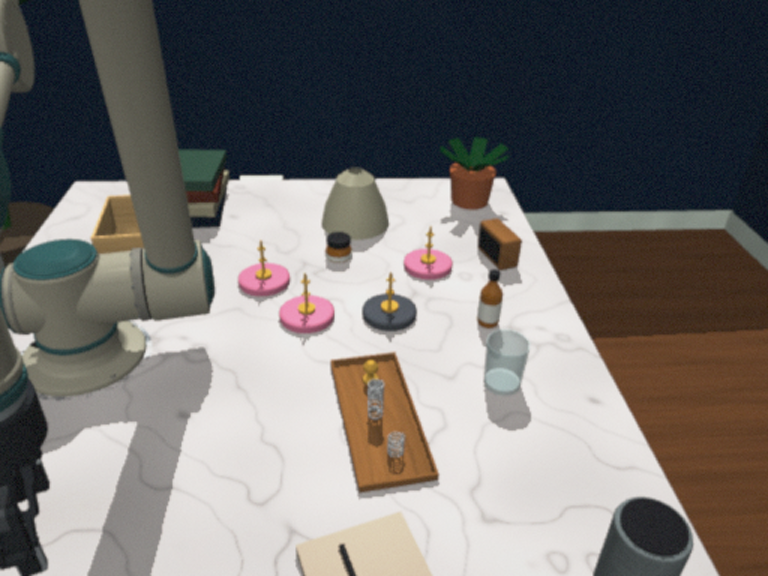

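The scene view shows the dark lamp at about (367,318) in the enlarged picture, with the long spring in the middle of the tray at (272,236). The short spring is at (239,235) and the finial at (305,257).

Run:
```python
from h import *
for n in("scene","side"):
    z=np.load(n+'.npz'); c={k:z[k] for k in("intrinsics","R","t")}; p=z['p'].astype(int);d=z['d'];X=cloud(d,c)
    hsv=cv2.cvtColor(z['p'],cv2.COLOR_RGB2HSV)
    def st(name,u0,u1,v0,v1,zl,zh):
        m=np.zeros(d.shape,bool); m[int(v0/1.5):int(v1/1.5),int(u0/1.5):int(u1/1.5)]=1
        m&=(d>0)&(X[...,2]>zl)&(X[...,2]<zh); Q=X[m]
        if len(Q): print(n,name,len(Q),Q.mean(0).round(4),'bbox',Q.min(0).round(3),Q.max(0).round(3),'mid',((Q.min(0)+Q.max(0))/2).round(4))
    if n=="scene":
        st('foot',335,398,285,345,.012,.021); st('seat',335,398,285,345,.0215,.028); st('rod',335,398,285,345,.035,.12)
        st('pinkL',380,437,235,288,.035,.12); st('pinkR',450,507,228,283,.035,.12); st('pinkF',380,447,365,430,.035,.12)
        st('spring',255,292,215,255,.03,.09);st('springtop',255,292,215,255,.065,.09); st('short',225,250,222,246,.02,.06); st('finial',292,318,242,270,.02,.06); st('tray',200,345,205,290,.009,.018); st('jar',470,510,312,352,.02,.08)
    else:
        st('foot',355,422,290,332,.012,.021);st('seat',355,422,290,332,.0215,.028); st('rod',370,410,268,315,.035,.12)
        st('spring',362,388,375,425,.03,.09);st('springtop',362,388,375,425,.06,.09); st('short',382,408,428,465,.02,.06); st('tray',325,440,350,490,.009,.018)
        st('rodL',295,318,270,310,.035,.12)
    # dense foot edge fit
```

```text
scene foot 673 [0.568  0.1027 0.0176] bbox [0.509 0.046 0.012] [0.617 0.154 0.021] mid [0.563  0.0998 0.0165]
scene seat 103 [0.5669 0.1001 0.0237] bbox [0.521 0.051 0.022] [0.611 0.145 0.028] mid [0.566  0.0978 0.0246]
scene rod 49 [0.5644 0.1003 0.0725] bbox [0.554 0.09  0.037] [0.571 0.108 0.104] mid [0.5628 0.0992 0.0706]
scene pinkL 44 [0.4016 0.1001 0.0732] bbox [0.392 0.091 0.038] [0.408 0.107 0.101] mid [0.4002 0.0992 0.0699]
scene pinkR 46 [0.307  0.2275 0.0718] bbox [0.296 0.22  0.039] [0.314 0.236 0.106] mid [0.3046 0.2278 0.0723]
scene pinkF 46 [0.6663 0.2771 0.0756] bbox [0.655 0.268 0.038] [0.673 0.285 0.102] mid [0.6644 0.2763 0.07  ]
scene spring 85 [ 0.5189 -0.1785  0.0585] bbox [ 0.504 -0.193  0.03 ] [ 0.531 -0.166  0.076] mid [ 0.5178 -0.1795  0.0528]
scene springtop 27 [ 0.5186 -0.1796  0.0702] bbox [ 0.504 -0.192  0.065] [ 0.531 -0.168  0.076] mid [ 0.5175 -0.1799  0.0704]
scene short 42 [ 0.5431 -0.2631  0.0315] bbox [ 0.531 -0.276  0.021] [ 0.555 -0.249  0.045] mid [ 0.5433 -0.2622  0.0328]
scene finial 48 [ 0.5179 -0.0942  0.0411] bbox [ 0.505 -0.108  0.029] [
[... 504 characters left out ...]
 rod 58 [0.5603 0.098  0.069 ] bbox [0.553 0.088 0.038] [0.568 0.107 0.105] mid [0.5602 0.0976 0.0717]
side spring 166 [ 0.5148 -0.1821  0.0572] bbox [ 0.503 -0.194  0.03 ] [ 0.527 -0.165  0.074] mid [ 0.5151 -0.1795  0.052 ]
side springtop 77 [ 0.5147 -0.1798  0.0662] bbox [ 0.503 -0.193  0.06 ] [ 0.527 -0.166  0.074] mid [ 0.515  -0.1794  0.0669]
side short 86 [ 0.5404 -0.2644  0.0309] bbox [ 0.528 -0.277  0.02 ] [ 0.554 -0.249  0.043] mid [ 0.541  -0.2627  0.0317]
side tray 625 [ 0.5237 -0.2006  0.0124] bbox [ 0.443 -0.333  0.009] [ 0.599 -0.031  0.018] mid [ 0.5209 -0.182   0.0133]
side rodL 64 [0.3968 0.0978 0.0702] bbox [0.388 0.09  0.035] [0.405 0.107 0.102] mid [0.3968 0.0983 0.0687]
```

```bash
cat >> h.py <<'E'
def quat(yaw): # tool down, tool x axis at angle yaw in world
    return np.array([0,np.cos(yaw/2),np.sin(yaw/2),0])
S=np.array([.516,-.1795]); L=np.array([.561,.098])
E
python3 - <<'E'
from h import *
for y in(-100,-80,80,100):
    for P in(S,L):
        q=robot.solve_ik([*P,.2],quat(np.radians(y))); print(y,P,None if q is None else np.round(q,2))
yaw=np.radians(-90)
robot.move_pose([*S,.22],quat(yaw))
p,d,c=grab('wrist'); save(p,'w1.png',1.5); np.savez('w1.npz',p=p,d=d,**{k:np.array(c[k]) for k in("intrinsics","R","t")})
print(-np.array(c["R"]).T@c["t"],np.array(c["R"]).round(2),sensors.current_time_s(),sensors.current_tool_pos(),sensors.current_joint_positions())
E
```

```text
-100 [ 0.516  -0.1795] None
-100 [0.561 0.098] None
-80 [ 0.516  -0.1795] [-0.46  0.26  1.64 -0.    1.24  2.5 ]
-80 [0.561 0.098] None
80 [ 0.516  -0.1795] [-0.46  0.26  1.64 -0.    1.24 -0.29]
80 [0.561 0.098] [ 0.05  0.3   1.59 -0.    1.25  0.23]
100 [ 0.516  -0.1795] [-0.46  0.26  1.64 -0.    1.24 -0.64]
100 [0.561 0.098] [ 0.05  0.3   1.59 -0.    1.25 -0.12]
[ 0.51568958 -0.25476396  0.34799967] [[-1.    0.    0.  ]
 [ 0.    0.96  0.29]
 [ 0.    0.29 -0.96]] 2.525 [ 0.51592317 -0.17994144  0.22002691] [-4.62828264e-01  2.48595004e-01  1.60786416e+00 -1.80549851e-04
  1.28502669e+00  2.67925637e+00]
```

View pics/w1.png

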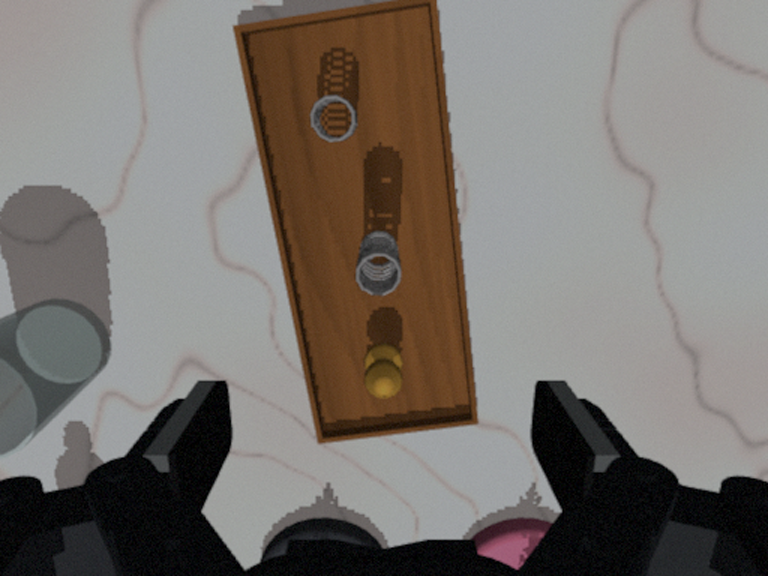

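Run:
```python
from h import *
yaw=np.pi/2; out=[]
for n,P,z,h in(('lamp',L,.2,.104),('spr',S,.2,.074)):
    robot.move_pose([*P,z],quat(yaw)); robot.dwell(.3)
    p,d,c=grab('wrist'); np.savez(n+'.npz',p=p,d=d,**{k:np.array(c[k]) for k in("intrinsics","R","t")})
    K,R,t=map(np.array,(c["intrinsics"],c["R"],c["t"]))
    q=K@(R@[*P,h]+t); u,v=(q[:2]/q[2]).astype(int); u0,v0=u-50,v-75
    save(p[v0:v0+150,u0:u0+100],n+'c.png',4); print(n,u0,v0,sensors.current_tool_pos(),K[0,0])
a=cv2.imread('pics/lampc.png');b=cv2.imread('pics/sprc.png'); cv2.imwrite('pics/m1.png',np.hstack([a,b])); print(a.shape,b.shape,sensors.current_time_s(),sensors.current_force())
```

```text
lamp 204 125 [0.56100703 0.09784783 0.20002756] 343.91714330625723
spr 203 114 [ 0.51628252 -0.1786776   0.19998063] 343.91714330625723
(600, 400, 3) (600, 400, 3) 6.55 [0.91130309 0.04766305 0.03364553]
```

View pics/m1.png

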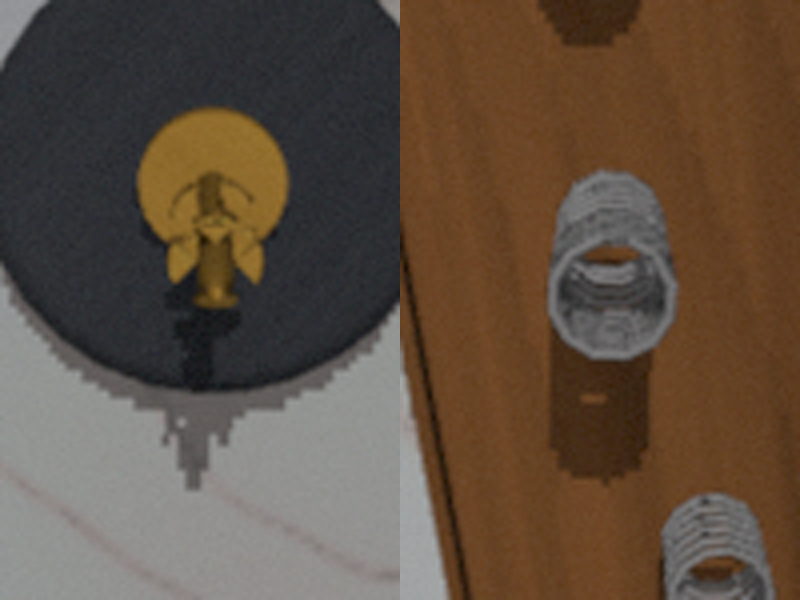

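The crops show the rod tip at about (216,296), the seat disc centre at (213.5,181) and the spring's top ring centre at (212,297) in its own crop. The tang is not clearly visible.

```bash
cat >> h.py <<'E'
def ray(f,u,v,h):
    z=np.load(f+'.npz'); R,t=z['R'],z['t']; o=-R.T@t; w=R.T@np.linalg.inv(z['intrinsics'])@[u,v,1]; return o+w*(h-o[2])/w[2]
def px(P,f):
    z=np.load(f+'.npz'); q=z['intrinsics']@(z['R']@P+z['t']); return q[:2]/q[2]
E
python3 - <<'E'
from h import *
a=lambda x,o:o+(x+.5)/4-.5
print('tip',ray('lamp',a(216,204),a(296,125),.104))
print('seat',ray('lamp',a(213.5,204),a(181,125),.024))
print('spr90',ray('spr',a(212,203),a(297,114),.074))
print('spr-90',ray('w1',379/1.5-.17,273/1.5-.17,.074))
# foot ellipse contours: fit dark foot circle & spring ring in lamp
z=np.load('lamp.npz');g=z['p'];hsv=cv2.cvtColor(g,cv2.COLOR_RGB2HSV)
m=((hsv[...,1]>140)&(hsv[...,0]>12)&(hsv[...,0]<32)).astype(np.uint8);m[:120]=0;m[210:]=0;m[:,:200]=0;m[:,300:]=0
ys,xs=np.nonzero(m); X=[ray('lamp',x,y,.024)[:2] for x,y in zip(xs,ys) if y<125+200/4]; X=np.array(X)
print('seat pix bbox',X.min(0),X.max(0))
z=np.load('lamp.npz');c={k:z[k] for k in("intrinsics","R","t")};C=cloud(z['d'],c);k=(abs(C[...,2]-.104)<.004)&(np.hypot(C[...,0]-.561,C[...,1]-.098)<.015);print('tip depth',C[k].mean(0),k.sum())
z=np.load('spr.npz');c={k:z[k] for k in("intrinsics","R","t")};C=cloud(z['d'],c);k=(abs(C[...,2]-.074)<.003)&(np.hypot(C[...,0]-.516,C[...,1]+.1795)<.02);Q=C[k];print('ring depth',(Q.min(0)+Q.max(0))/2,Q.max(0)-Q.min(0),k.sum())
E
```

```text
tip [0.56324237 0.09948128 0.104     ]
seat [0.56348798 0.10075389 0.024     ]
spr90 [ 0.51732703 -0.17794782  0.074     ]
spr-90 [ 0.51690984 -0.18103114  0.074     ]
seat pix bbox [0.54624022 0.09688484] [0.57984763 0.11710918]
tip depth [0.56311843 0.10025827 0.10242738] 26
ring depth [ 0.51685297 -0.17907275  0.07223434] [0.02496608 0.02433808 0.00242537] 127
```

```bash
cat >> h.py <<'E'
S=np.array([.5171,-.1795]); L=np.array([.5630,.0985]); Q90=quat(np.pi/2)
E
python3 - <<'E'
from h import *
robot.command_gripper(.75)
robot.movel([*S,.10],rate=.15); robot.movel([*S,.060],rate=.08)
robot.command_gripper(0,40); print(sensors.current_opening(),sensors.current_finger_force(),sensors.current_tool_pos())
robot.movel([*S,.18],rate=.12)
robot.move_pose([*L,.178],Q90); robot.dwell(.3)
print(sensors.current_tool_pos(),sensors.current_opening(),sensors.current_force(),sensors.current_torque(),sensors.current_time_s())
ims=[]
for n in("wrist","side","scene"):
    p,d,c=grab(n); np.savez('h'+n+'.npz',p=p,d=d,**{k:np.array(c[k]) for k in("intrinsics","R","t")})
    u,v=px([*L,.13],'h'+n).astype(int); w=(33,50) if n!='wrist' else(50,75)
    q=p[v-w[1]:v+w[1],u-w[0]:u+w[0]]; print(n,u-w[0],v-w[1],400/q.shape[0]); ims.append(cv2.resize(q[...,::-1],None,fx=400/q.shape[0],fy=400/q.shape[0],interpolation=cv2.INTER_CUBIC))
cv2.imwrite('pics/m2.png',np.hstack(ims))
E
```

```text
0.29316434917906736 39.21878859400749 [ 0.51739718 -0.17963977  0.06031216]
[0.56315236 0.0974289  0.17805024] 0.29427648014505964 [-0.72396705 -0.28897004 -0.98259718] [ 0.00875403 -0.01526064  0.05146636] 11.3333
wrist 204 151 2.6666666666666665
side 228 122 4.0
scene 209 140 4.0
```

View pics/m2.png

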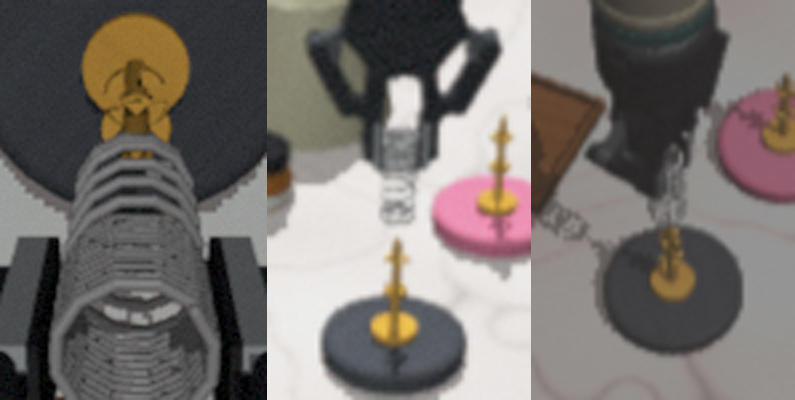

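Run:
```python
from h import *
T=sensors.current_tool_pos(); print(T,sensors.current_time_s())
for n in("hscene","hside"):
    z=np.load(n+'.npz'); c={k:z[k] for k in("intrinsics","R","t")}; C=cloud(z['d'],c); o=-c['R'].T@c['t']
    v=L-o[:2]; v/=np.linalg.norm(v); lat=np.array([-v[1],v[0]]); s=(C[...,:2]-L)@lat
    r=np.hypot(C[...,0]-L[0],C[...,1]-L[1]); print(n,'lat',lat.round(2))
    for nm,a,b,rr in(('seat',.022,.027,.02),('rod',.04,.103,.014),('tip',.09,.108,.014),('sprlow',.115,.15,.02),('sprmid',.15,.165,.02)):
        k=(z['d']>0)&(C[...,2]>a)&(C[...,2]<b)&(r<rr); q=s[k]; print(nm,k.sum(),(q.mean()*1e3).round(2),((q.min()+q.max())*500).round(2),(np.ptp(q)*1e3).round(1))
# wrist ring vs rod: ring centre by depth
z=np.load('hwrist.npz'); c={k:z[k] for k in("intrinsics","R","t")}; C=cloud(z['d'],c)
k=(abs(C[...,2]-.192)<.003)&(np.hypot(*(C[...,:2]-L).transpose(2,0,1))<.02); q=C[k]; print('ring',k.sum(),(q.min(0)+q.max(0))/2,np.ptp(q,axis=0))
a=lambda x,o:o+(x+.5)/2.6667-.5
print('ring px',ray('hwrist',a(135,204),a(348,151),.192),'seat',ray('hwrist',a(135.5,204),a(66,151),.024))
```

```text
[0.56307244 0.09800377 0.17804446] 11.4833
hscene lat [ 0.6 -0.8]
seat 58 -0.69 -0.43 31.4
rod 47 -0.67 -0.27 16.2
tip 6 -1.12 -1.12 3.3
sprlow 34 0.01 1.88 23.0
sprmid 9 -4.64 -4.12 11.8
hside lat [-0.99  0.1 ]
seat 38 3.29 2.74 30.0
rod 56 2.49 2.51 15.6
tip 8 2.99 3.28 3.1
sprlow 56 2.63 2.98 23.6
sprmid 17 0.66 2.46 25.2
ring 545 [0.56300441 0.09729943 0.19199972] [0.03506558 0.02315165 0.0059983 ]
ring px [0.56299629 0.1022897  0.192     ] seat [0.56332278 0.10071771 0.024     ]
```

Run:
```python
from h import *
robot.movel([*L,.172],rate=.03); robot.dwell(.4); f0=sensors.current_force(); np.save('f0.npy',f0)
print(sensors.current_tool_pos(),f0)
print(robot.movel([*L,.150],rate=.02,guard=2.0),sensors.current_tool_pos(),sensors.current_force()-f0)
if sensors.current_tool_pos()[2]<.152:
    print(robot.movel([*L,.130],rate=.015,guard=2.5)); robot.dwell(.1); print(sensors.current_tool_pos(),sensors.current_force()-f0,sensors.current_torque())
print(sensors.current_joint_positions(),sensors.current_time_s())
```

```text
[0.56304283 0.09853011 0.17205667] [-0.15686467  1.35672568 -0.09837316]
False [0.56304437 0.09845934 0.15013546] [ 0.61925537 -1.17384712 -0.47915223]
False
[0.56301239 0.09850315 0.130063  ] [ 0.43425719 -0.85163346 -0.37180583] [-0.0030451   0.02152987  0.00092314]
[ 5.14933375e-02  3.57467891e-01  1.68784570e+00 -1.92202405e-05
  1.09620703e+00  5.15041053e-02] 15.0667
```

Run:
```python
from h import *
ims=[]
for n in("side","scene"):
    p,d,c=grab(n); np.savez('h'+n+'.npz',p=p,d=d,**{k:np.array(c[k]) for k in("intrinsics","R","t")})
    u,v=px([*L,.08],'h'+n).astype(int); q=p[v-37:v+38,u-25:u+25]; ims.append(cv2.resize(q[...,::-1],None,fx=8,fy=8,interpolation=cv2.INTER_CUBIC)); print([ (px([.561 if n=="side" else L[0],L[1],h],'h'+n)-[u-25,v-37])*8 for h in(.024,.058,.074,.086,.1,.144)])
cv2.imwrite('pics/m3.png',np.hstack(ims)); print(sensors.current_force(),np.load('f0.npy'))
```

```text
[array([193.92379844, 421.62867357]), array([196.63383294, 346.3069224 ]), array([197.93711133, 310.08405846]), array([198.92663783, 282.58150508]), array([200.09440236, 250.12506611]), array([203.86084179, 145.44196578])]
[array([206.78132197, 376.2490459 ]), array([204.05739107, 331.34728284]), array([202.72638902, 309.40680765]), array([201.70650288, 292.59482248]), array([200.49242795, 272.58179465]), array([196.49741561, 206.72729837])]
[ 0.15151829  0.8390894  -0.43044544] [-0.15686467  1.35672568 -0.09837316]
```

View pics/m3.png

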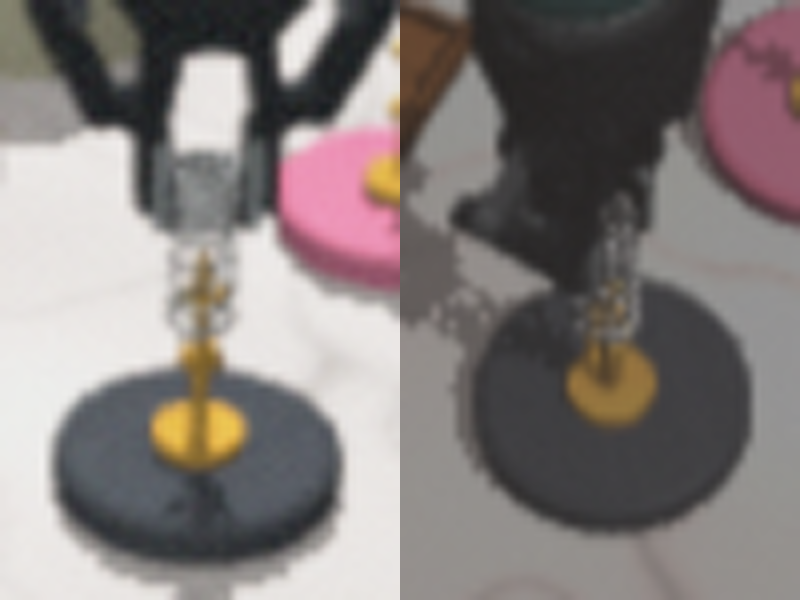

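The side crop shows the bottom coil at about y=330: below the upper collar (y≈285) and just above the lower one (y≈357). The tang went through the first notch without snagging, so I'm continuing to the lower collar and twisting there.

```bash
cat >> h.py <<'E'
def fz(k=4):
    a=[]
    for _ in range(k): robot.dwell(.02); a.append(sensors.current_force()[2])
    return np.mean(a)
E
python3 - <<'E'
from h import *
robot.movel([*L,.118],rate=.03,guard=2.5); b=fz(); np.save('b.npy',b); print('base',b,sensors.current_tool_pos())
h=robot.movel([*L,.105],rate=.015,guard=2.8); T=sensors.current_tool_pos(); f=fz()-b; print(h,T,f)
if f>1:
    q=np.array(sensors.current_joint_positions()); f_max=f
    for i in range(1,24):
        q2=q.copy(); q2[5]=q[5]+np.radians(4)*i; robot.movej(q2); f=fz(3)-b; f_max=max(f_max,f)
        print(i*4,f.round(2),sensors.current_torque()[2].round(3),end=' | ')
        if f<f_max*.5 or f>6: break
print(sensors.current_tool_pos(),sensors.current_time_s())
E
```

```text
base -0.6648049411693062 [0.56296405 0.09848377 0.11795601]
True [0.56309311 0.09842324 0.1062976 ] 3.3288263294438476
4 3.25 -0.02 | 8 2.57 0.033 | 12 3.24 -0.029 | 16 -0.16 0.014 | [0.56309277 0.09816686 0.1059361 ] 17.7833
```

Run:
```python
from h import *
b=fz(); print(b)
print(robot.movel([*L,.086],rate=.03,guard=2.5),sensors.current_tool_pos(),fz()-b)
if sensors.current_tool_pos()[2]<.088: print(robot.movel([*L,.074],rate=.015,guard=1.5),sensors.current_tool_pos(),fz()-b,sensors.current_opening())
ims=[]
for n in("side","scene"):
    p,d,c=grab(n); u,v=px([*L,.06],'h'+n).astype(int); ims.append(cv2.resize(p[v-37:v+38,u-25:u+25][...,::-1],None,fx=8,fy=8,interpolation=cv2.INTER_CUBIC))
cv2.imwrite('pics/m4.png',np.hstack(ims)); print(sensors.current_time_s())
```

```text
-0.5291356352178263
False [0.56300754 0.09848539 0.08603484] -0.20189505752880332
True [0.56307007 0.0985077  0.07633409] 1.8468763491193685 0.290267200511133
19.525
```

View pics/m4.png

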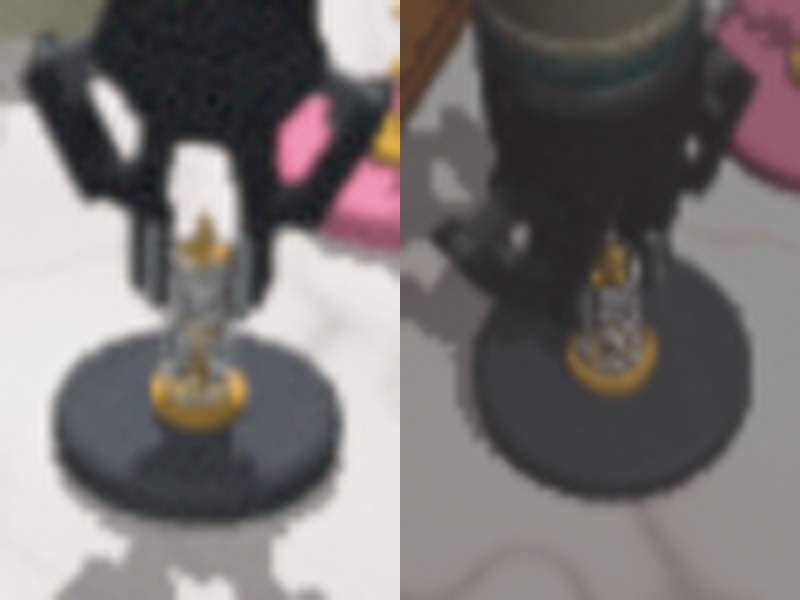

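The bottom coil is on the seat, at about (200,395) in the side crop and inside the brass boss. I'll relax the push, release and retreat straight up.

Run:
```python
from h import *
robot.movel([*L,.0805],rate=.02); print(fz())
robot.command_gripper(.6); robot.movel([*L,.2],rate=.1); robot.dwell(.8)
ims=[]
for n in("side","scene"):
    p,d,c=grab(n); np.savez('e'+n+'.npz',p=p,d=d,**{k:np.array(c[k]) for k in("intrinsics","R","t")}); u,v=px([*L,.06],'h'+n).astype(int); ims.append(cv2.resize(p[v-37:v+38,u-25:u+25][...,::-1],None,fx=8,fy=8,interpolation=cv2.INTER_CUBIC))
    C=cloud(d,c);k=(d>0)&(np.hypot(*(C[...,:2]-L).transpose(2,0,1))<.017)&(C[...,2]>.08);q=C[k];print(q.max(0),np.sort(q[:,2])[-12:].round(3))
cv2.imwrite('pics/m5.png',np.hstack(ims)); print(sensors.current_time_s())
```

```text
0.45513725265633515
[0.57751915 0.11283644 0.5885434 ] [0.587 0.588 0.588 0.588 0.588 0.588 0.588 0.588 0.588 0.588 0.589 0.589]
[0.57990259 0.11517255 0.59118113] [0.59  0.59  0.591 0.591 0.591 0.591 0.591 0.591 0.591 0.591 0.591 0.591]
22.575
```

View pics/m5.png

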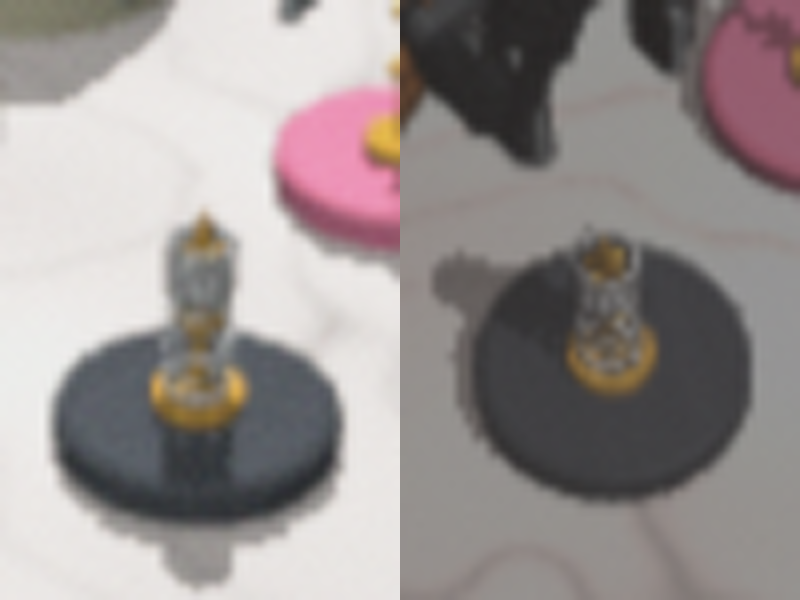

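Both crops show the spring upright around the rod, its bottom coil on the seat at about (200,393) in the side view, and the gripper clear of it.

```bash
python3 -c "
from h import *
print(job_done())"
```

```text
the job is handed in; nothing more can be done
None
```

The spring is standing upright and released on the lamp's seat, and the job was handed in at about 22.6 s; the only snag was at the lower collar, freed by a 16° twist under about 3 N, though no pass/fail verdict came back and I did not re-measure the bystanders.

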